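# Seat and clamp a copper panel in the chasing fixture

### The arm

A 7-joint arm with a two-finger parallel gripper is mounted at the origin on the work surface. World frame = base frame: x ahead of the robot, y to its left, z up, the work surface at z = 0. Lengths are in m, angles in rad, forces in N, time in s.
With the tool pointing down it reaches from about 0.4 to 0.9 m from the base axis. Payload 5.6 kg.
Tool frame: the origin (TCP) lies midway between the tips of the shut fingers; the grasp point (between the pads) lies 19 mm behind it (robot.grip_depth is the distance from the TCP to the grasp point, in m); z points along the fingers, y is the direction in which the jaws open and shut (so a half turn about z gives the same grasp; the last joint's range is limited). The gripper opens to 92 mm and grips with 3 to 60 N. Pads are 20 mm wide; open, the fingers measure 128 mm over their backs; the gripper's body (75 mm by 189 mm) begins 69 mm behind the grasp point.
Start: joints at [1.25, 0.468, -0.012, 1.603, 0.006, 1.071, -0.056], TCP at [0.178, -0.625, 0.215] pointing down, gripper open.
Joint ranges: [-2.53, 2.53], [-0.31, 2.02], [-1.57, 1.55], [0.28, 2.44], [-1.29, 4.43], [0.15, 1.84], [-2.92, 2.92]. Speed limits (rad/s): [2.57, 2.57, 3.14, 3.14, 3.14, 3.14, 3.14].

### API

Orientations are given as a unit quaternion [x, y, z, w].
In Python, from rig import robot, optics gives the robot as it stands. The module is installed in compiled form; this text tells all that it offers.
- The arm moves only by the tool play_rows, never from a script. Its argument "targets" is a list of rows, each an object of numbers: "dx", "dy", "dz": the shift along the world's x, y, z in m; "wx", "wy", "wz": the turn, a rotation vector about the world's x, y, z in degrees; "claw": the opening in per cent of the stroke, from 0 (shut) to 100 (fully open). In form: [{"dx": .., "dy": .., "dz": .., "wx": .., "wy": .., "wz": .., "claw": ..}, ...]. A call has 1 to 8 rows; each row is the pose to reach, as a shift and turn from the pose commanded when the call began; what a row does not reach only later rows make up. A row lasts 1/12 s, in which the tool goes at most 41.7 mm and 7.16 degrees, less where a joint would pass 70% of its speed; a pose out of reach is approached as far as the arm can. A call with a gripper value outside its range is refused whole. The fingers move at their own pace and stop on an object; "grip_force" is the grip in N (left out, the last holds). Time passes only in rows, so rows that repeat a pose let the fingers close. It gives the time, the measured TCP pose, the force and the opening at its end, in the units of the state.
- robot.read_state(): the state, without advancing time (a new reading comes with each control period).
- optics.read_camera(name): name is "scene" or "top" or "wrist"; returns a dict with "image" (400x640x3 uint8, red, green, blue), "camera_matrix" (3x3 intrinsics, pixels), "D" ([k1, k2, p1, p2, k3] as OpenCV has them; the pictures are not rectified), "eye" and "rotation" of the camera in the world. Camera axes: x right, y up, looking along -z (the intrinsics and any distortion apply to the point x, -y, -z); pixel columns grow to the right and rows downward; lengths in m; the calibration is good to about 2 mm. A picture is of the moment at which its call begins. There is no depth.
- robot.finish_job(): hands the job in, once; it reports no verdict.
The state is a dict: "time": time; "qpos": joint angles; "joint_vel": joint speeds; "effort": joint torques, N m; "position": TCP position; "tool_rot": TCP orientation; "force": force on the tool from outside, world axes, zero at the start; "wrist_torque": the same for the moment, N m; "finger_gap": opening from 0.0 (shut) to 1.0 (fully open).
Only numpy, scipy, OpenCV 4.12 (cv2) and the standard library are available. Lean on these libraries where they do the work, as an engineer would, in place of code of your own. Each camera call takes 0.05 s, during which the arm holds its last target. There are 200 camera calls.

### The job

In the steel clamping fixture, push the copper-faced work board along its channel until it sits fully home against the blue stop block, then push the clamp's red lever over, past its dead point, until it snaps down into lock with the rubber foot pressing on the board. Only push: lift nothing, keep your fingers off the clamp's aluminium arm and its foot (work it by the lever), and leave the other things on the bench where they are. Finish clear of everything.

Things in the scene. Friction and masses are not known exactly. Their poses are not given: they have to be found in the camera images.
- fixture: Fixed dark steel fixture; place and yaw vary. Origin: centre of the underside of its 240 x 120 x 18 mm base plate; x along the channel towards the stop, y towards the clamp, z up. Channel: base plate top (18 mm above the bench) between two rails, inner faces at y = -47 and +47 mm, tops 25 mm above the bench, from x = -80 to +120 mm; the plate behind them is bare to x = -120.
- stop (a point): Middle of the blue stop block's face at the far end of the channel, at (105, 0, 30) mm in the fixture frame. The block's top is 42 mm above the bench.
- board: Loose work board, copper panel with brass ornament on hardwood: 110 (x) x 90 (y) x 16 mm high, about 0.35 kg. Origin: centre of its underside. It lies on the base plate between the rails (2 mm play each side), axes along the fixture's, 40 to 75 mm short of home. Fully home, its far end touches the stop and its origin is at x = +50 mm in the fixture frame.
- clamp_foot: Spring-mounted foot below the clamp arm's free end, rubber tip 18 mm across. Its origin is the arm's pivot. Locked, it presses on the board at fixture x = 60, y = 5 mm with about 5 N.
- lever_pivot (a point): Axis of the lever, at (60, 95, 65) mm in the fixture frame, running along the fixture's x. Steel cheeks 38 mm wide stand around it, y = 65 to 111 mm, up to 74 mm above the bench.
- lever_grip (a point): Point on the centre line of the lever's red round grip, 105 mm from the lever's axis. The grip is 20 mm in diameter and spans 55 to 125 mm from the axis.
- clamp_lever (a joint): Lever angle, rad. 0 = open: the lever stands 77 degrees above level, leaning to the fixture's +y. It grows as the lever is pushed over and down towards +y. Over-centre spring: below the dead point at about 0.88 it springs back to 0 (needs up to about 10 N at the grip); beyond, it snaps on by itself to its stop at 1.20 = locked (8 degrees above level) and stays.
- clamp_arm: The clamp's aluminium arm, 24 mm wide, not to be touched. Origin: its pivot, fixture (60, 85, 65) mm; it reaches 90 mm from there to its own -y, over the channel. Linked to the lever: it starts 52 degrees up and comes down level as the lever goes over.
- finial: Bystander: small turned brass finial standing beside the fixture, 36 mm across, 56 mm high. Origin: centre of its underside.
- cup: Bystander: small copper cup beside the fixture, 64 mm across, 60 mm high. Origin: centre of its underside.
- hammer: Bystander: hammer lying on the left of the bench.
- flux: Bystander: amber glass jar, 60 mm across, 110 mm high. Origin: centre of its underside.
- tin: Bystander: green tin, 72 mm across, 90 mm high, at the far edge. Origin: centre of its underside.
- bowl: Bystander: copper bowl, 120 mm across, 50 mm high. Origin: centre of its underside.
- graver: Bystander: graver (screwdriver-like tool) lying on the right of the bench.
Mind the look-alikes: they are no part of the job. Leave any purple look-alike of the board alone.

How it is judged:
On the way, in this order (a step that is already met when the one before it is completed fails the run):
1. the board is home against the stop while the lever is still open (x of board in the frame of fixture between 0.0465 and 0.053 m and z of board in the frame of fixture below 0.021 m and value of joint clamp_lever below 0.6 rad), for 0.1 s.
2. the lever has snapped into lock (value of joint clamp_lever above 1.12 rad), for 0.2 s.
At the end, for the whole second after the job is handed in: The board lies flat in the channel within 3.5 mm of fully home, at rest; the lever is locked (joint above 1.12 rad) and the rubber foot presses on the board with more than 2 N (x of board in the frame of fixture between 0.0465 and 0.053 m and z of board in the frame of fixture below 0.021 m and value of joint clamp_lever above 1.12 rad and contact force between clamp_foot and board above 2 N and linear speed of board below 0.01 m/s); the robot touches nothing.
It fails at once if the board is lifted (more than 8 mm off the base plate) or tipped (z of board in the frame of fixture above 0.026 m or angle between board's own z axis and vertical above 0.12 rad).
It fails at once if the fingers push the clamp's arm or foot instead of the lever (more than 5 N) (contact force between the fingers and clamp_arm above 5 N or contact force between the fingers and clamp_foot above 5 N).
It fails at once if another thing on the bench is moved more than 15 mm or lifted (distance of any of finial, cup, hammer, flux, tin, bowl, graver from where it was at the start of the episode above 0.015 m).
It also fails if it takes over 45 s, if anything falls off the work surface, if the arm or the gripper's body presses on something with over 40 N, if the wrist force passes 120 N, or if a joint passes its speed limit or range.

## Working session

There is one attempt and no reset: what is moved stays moved. The work goes in short steps, Python scripts to look and compute and a tool call to move; the robot and the scene stay as the last step left them, time stands still between calls to the robot, and variables do not carry over. Pictures are saved under pics/ and viewed, about 8 in all and at most 12, crops included, and the job is handed in when it is done.

Besides the shell and the picture viewer there is one more tool, called after ">>>" as name(argument=value, ...) on one line, values as JSON. play_rows: Moves the arm, as the interface text tells. Its arguments: {"type":"object","properties":{"targets":{"type":"array"},"grip_force":{"type":"number"}},"required":["targets"]}

```bash
mkdir -p pics
cat > h.py <<'E'
import numpy as np, cv2
from rig import robot, optics
def shot(n,f):
    c=optics.read_camera(n); cv2.imwrite(f'pics/{f}.png',c['image'][:,:,::-1]); np.save(f'pics/{f}.npy',c,allow_pickle=True); return c
def load(f): return np.load(f'pics/{f}.npy',allow_pickle=True).item()
def ray(c,uv):
    p=cv2.undistortPoints(np.array([[uv]],float),np.array(c['camera_matrix']),np.array(c['D']))[0,0]
    d=np.array(c['rotation'])@np.array([p[0],-p[1],-1]); return np.array(c['eye']),d/np.linalg.norm(d)
def onz(c,uv,z):
    e,d=ray(c,uv); return e+d*(z-e[2])/d[2]
def proj(c,P):
    P=np.atleast_2d(P); q=(P-np.array(c['eye']))@np.array(c['rotation']); q=q*[1,-1,-1]
    return cv2.projectPoints(q,np.zeros(3),np.zeros(3),np.array(c['camera_matrix']),np.array(c['D']))[0][:,0]
def tri(c1,a,c2,b):
    e,d=ray(c1,a);f,g=ray(c2,b); s=np.linalg.lstsq(np.c_[d,-g],f-e,rcond=None)[0]
    p,q=e+d*s[0],f+g*s[1]; return (p+q)/2,np.linalg.norm(p-q)
E
python3 - <<'E'
from h import *
for n in('top','scene'):
    c=shot(n,n+'0'); print(n,c['eye'],c['camera_matrix'][0])
s=robot.read_state();print(s)
E
```

```text
top [ 0.32566042 -0.03108743  1.74553804] [452.55367724   0.         313.1307821 ]
scene [ 1.33718852 -0.61678757  0.86198864] [390.55976466   0.         324.62639484]
{'time': 0.1, 'qpos': array([ 1.24999411,  0.46827422, -0.01158539,  1.6035206 ,  0.00599156,
        1.07142625, -0.05629357]), 'joint_vel': array([-9.08219828e-04, -2.96359095e-03, -7.07941727e-04, -1.66406438e-03,
       -1.81415855e-03, -2.38885015e-05,  2.10442857e-03]), 'effort': array([ 4.73202908e-04, -5.21645021e+01, -1.29780735e-02, -2.44363958e+01,
       -5.68845891e-02,  1.40949001e-02,  6.31676744e-05]), 'position': array([ 0.17803952, -0.62459192,  0.2137498 ]), 'tool_rot': array([ 9.90373804e-01,  1.38416373e-01, -1.67477550e-04, -7.79264999e-04]), 'force': array([-0.84876344,  0.88400285,  0.39884604]), 'wrist_torque': array([ 0.03437094,  0.02177102, -0.02893596]), 'finger_gap': 1.000218793949027}
```

View pics/top0.png

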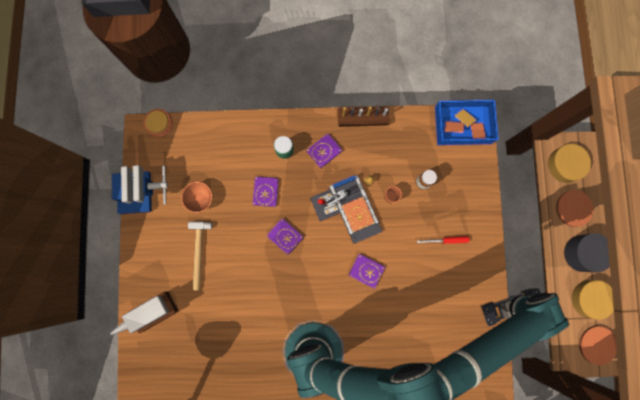

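View pics/scene0.png

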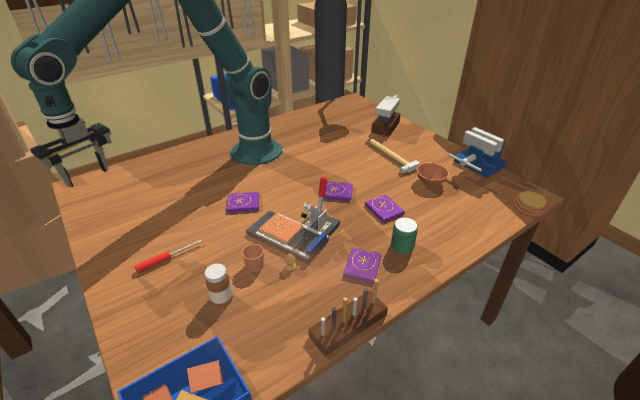

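The top view shows the fixture at about (348,208), with its blue stop end at the upper left (~(343,185)) and the lever pointing left at (325,200). The cup (393,194) and finial (369,179) stand to its right. I'll enlarge both views.

Run:
```python
from h import *
a=cv2.imread('pics/top0.png')[165:250,300:410];b=cv2.imread('pics/scene0.png')[165:275,235:355]
a=cv2.resize(a,None,fx=7,fy=7,interpolation=cv2.INTER_CUBIC);b=cv2.resize(b,None,fx=6,fy=6,interpolation=cv2.INTER_CUBIC)
a=a[:590]
cv2.imwrite('pics/ca.png',a);cv2.imwrite('pics/cb.png',b[:600])
```

```text
(no output)
```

View pics/ca.png

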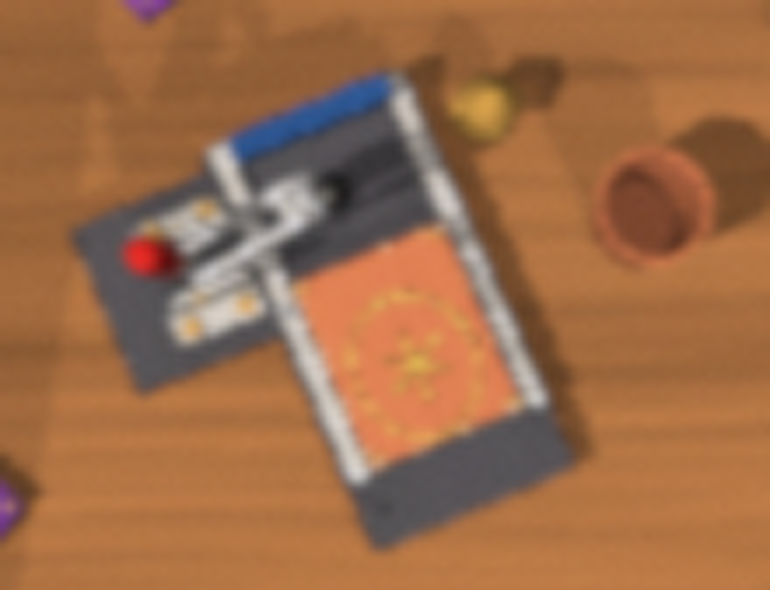

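View pics/cb.png

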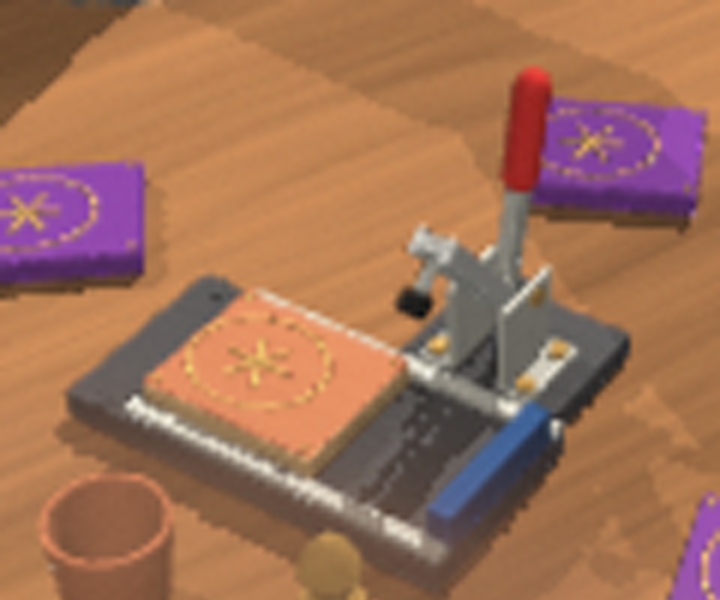

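The crops show the plate's back corners at ca (378,548) and (578,458). The board's top corners in ca are (368,470), (525,405), (440,228) and (295,288), and the lever knob is at (148,255). In cb the corners are (145,380), (305,472), (410,365) and (258,290). I'll fit the poses to these.

Run:
```python
from h import *
from scipy.optimize import least_squares
T=load('top0');S=load('scene0')
ta=lambda p:(np.array(p)+.5)/7-.5+[300,165]
sb=lambda p:(np.array(p)+.5)/6-.5+[235,165]
B=[(-55,45),(-55,-45),(55,-45),(55,45)]
tb=[(368,470),(525,405),(440,228),(295,288)];sbp=[(258,290),(145,380),(305,472),(410,365)]
for i in range(4): print('tri board',tri(T,ta(tb[i]),S,sb(sbp[i])))
print('tip',tri(T,ta((148,257)),S,sb((534,82))))
def W(p,P): 
    c,s=np.cos(p[2]),np.sin(p[2]);P=np.array(P,float)/1000
    return np.c_[p[0]+c*P[:,0]-s*P[:,1],p[1]+s*P[:,0]+c*P[:,1],P[:,2]]
def res(p):
    bp=[(p[3]*1000+x,y,34) for x,y in B]; pl=[(-120,60,18),(-120,-60,18)]
    l=1.344; lt=[(60,95+122*np.cos(l),65+122*np.sin(l))]
    r=[proj(T,W(p,bp))-[ta(q) for q in tb],proj(S,W(p,bp))-[sb(q) for q in sbp],
       proj(T,W(p,pl))-[ta((378,548)),ta((578,458))],proj(S,W(p,pl))-[sb((210,278)),sb((70,395))],
       proj(T,W(p,lt))-[ta((148,257))],proj(S,W(p,lt))-[sb((534,76))]]
    return np.concatenate(r).ravel()
c=onz(T,ta((400,330)),.02)
o=least_squares(res,[c[0],c[1],.4,0]);print(o.x,np.degrees(o.x[2]));print(o.fun.reshape(-1,2).round(2))
p=o.x
for n,P in dict(back=(-180,0,0),stop=(105,0,30),piv=(60,95,65),grip=(60,95+105*np.cos(1.344),65+105*np.sin(1.344))).items(): print(n,W(p,[P]).round(4))
for n,q,z in(('finial',(485,110),.05),('cup',(657,205),.06)): print(n,onz(T,ta(q),z))
```

```text
Traceback (most recent call last):
  File "h.py", line 15, in tri
    e,d=ray(c1,a);f,g=ray(c2,b); s=np.linalg.lstsq(np.c_[d,-g],f-e,rcond=None)[0]
        ~~~^^^^^^
  File "h.py", line 8, in ray
    d=np.array(c['rotation'])@np.array([p[0],-p[1],-1]); return np.array(c['eye']),d/np.linalg.norm(d)
      ~~~~~~~~~~~~~~~~~~~~~~~^~~~~~~~~~~~~~~~~~~~~~~~~~
ValueError: matmul: Input operand 1 has a mismatch in its core dimension 0, with gufunc signature (n?,k),(k,m?)->(n?,m?) (size 3 is different from 4)
```

```bash
sed -i "s/np.array(c\['rotation'\])/R(c)/; 2a from scipy.spatial.transform import Rotation as Ro\ndef R(c): return Ro.from_quat(c['rotation']).as_matrix()" h.py
cat > fit.py <<'E'
from h import *
from scipy.optimize import least_squares
T=load('top0');S=load('scene0')
ta=lambda p:(np.array(p)+.5)/7-.5+[300,165]
sb=lambda p:(np.array(p)+.5)/6-.5+[235,165]
B=[(-55,45),(-55,-45),(55,-45),(55,45)]
tb=[(368,470),(525,405),(440,228),(295,288)];sbp=[(258,290),(145,380),(305,472),(410,365)]
for i in range(4): print('tri board',tri(T,ta(tb[i]),S,sb(sbp[i])))
print('tip',tri(T,ta((148,257)),S,sb((534,82))))
def W(p,P): 
    c,s=np.cos(p[2]),np.sin(p[2]);P=np.array(P,float)/1000
    return np.c_[p[0]+c*P[:,0]-s*P[:,1],p[1]+s*P[:,0]+c*P[:,1],P[:,2]]
def res(p):
    bp=[(p[3]*1000+x,y,34) for x,y in B]; pl=[(-120,60,18),(-120,-60,18)]
    l=1.344; lt=[(60,95+122*np.cos(l),65+122*np.sin(l))]
    r=[proj(T,W(p,bp))-[ta(q) for q in tb],proj(S,W(p,bp))-[sb(q) for q in sbp],
       proj(T,W(p,pl))-[ta((378,548)),ta((578,458))],proj(S,W(p,pl))-[sb((210,278)),sb((70,395))],
       proj(T,W(p,lt))-[ta((148,257))],proj(S,W(p,lt))-[sb((534,76))]]
    return np.concatenate(r).ravel()
c=onz(T,ta((400,330)),.02)
o=least_squares(res,[c[0],c[1],.4,0]);print(o.x,np.degrees(o.x[2]));print(o.fun.reshape(-1,2).round(2))
p=o.x
for n,P in dict(back=(-180,0,0),stop=(105,0,30),piv=(60,95,65),grip=(60,95+105*np.cos(1.344),65+105*np.sin(1.344))).items(): print(n,W(p,[P]).round(4))
for n,q,z in(('finial',(485,110),.05),('cup',(657,205),.06)): print(n,onz(T,ta(q),z))
E
python3 fit.py
```

```text
tri board (array([ 0.44524076, -0.15624925,  0.03231589]), np.float64(0.0075657876871893575))
tri board (array([ 0.47747664, -0.24293249,  0.03505878]), np.float64(0.0060593178354398335))
tri board (array([ 0.57624513, -0.20372328,  0.02408812]), np.float64(0.00192139762436183))
tri board (array([ 0.54531177, -0.1211013 ,  0.03117939]), np.float64(0.005588249945953478))
tip (array([ 0.54418787, -0.04009904,  0.18052264]), np.float64(0.006293377375168589))
[ 0.53527042 -0.17323462  0.37442365 -0.02411299] 21.452895094659873
[[ 0.21 -0.5 ]
 [-0.48 -0.48]
 [ 0.   -1.59]
 [-0.9  -1.03]
 [-2.25  0.11]
 [-1.16  0.54]
 [ 0.21 -1.53]
 [-0.24 -0.35]
 [-0.85  0.07]
 [-0.63  0.61]
 [-0.7  -0.84]
 [-1.11 -0.25]
 [-1.57 -1.2 ]
 [ 0.12  0.2 ]]
back [[ 0.3677 -0.2391  0.    ]]
stop [[ 0.633  -0.1348  0.03  ]]
piv [[ 0.5564 -0.0629  0.065 ]]
grip [[ 0.5477 -0.0409  0.1673]]
finial [ 0.63611888 -0.22901773  0.05      ]
cup [ 0.57987711 -0.31827699  0.06      ]
```

>>> play_rows(targets=[{"dx": 0.02, "dy": 0.035, "dz": 0, "wz": 1, "claw": 0}, {"dx": 0.04, "dy": 0.07, "wz": 2, "claw": 0}, {"dx": 0.06, "dy": 0.1, "wz": 3, "claw": 0}, {"dx": 0.08, "dy": 0.13, "wz": 4, "claw": 0}, {"dx": 0.1, "dy": 0.165, "wz": 5, "claw": 0}, {"dx": 0.12, "dy": 0.2, "wz": 5.5, "claw": 0}, {"dx": 0.14, "dy": 0.23, "wz": 5.5, "claw": 0}, {"dx": 0.16, "dy": 0.26, "wz": 5.5, "claw": 0}])

```text
invalid input at $.targets[0]: expected keys dx, dy, dz, wx, wy, wz, claw
```

>>> play_rows(targets=[{"dx": 0.02, "dy": 0.035, "dz": 0, "claw": 0}, {"dx": 0.04, "dy": 0.07, "claw": 0}, {"dx": 0.06, "dy": 0.1, "claw": 0}, {"dx": 0.08, "dy": 0.13, "claw": 0}, {"dx": 0.09, "dy": 0.15, "claw": 0}, {"dx": 0.09, "dy": 0.15, "claw": 0}, {"dx": 0.09, "dy": 0.15, "claw": 0}])

```text
invalid input at $.targets[0]: expected keys dx, dy, dz, wx, wy, wz, claw
```

Run:
```python
from h import *
c=shot('wrist','w1'); print(c['eye'],R(c).round(2).tolist())
cv2.imwrite('pics/w1b.png',cv2.resize(cv2.imread('pics/w1.png'),(800,500),interpolation=cv2.INTER_CUBIC))
s=robot.read_state();print(s['time'],s['position'],Ro.from_quat(s['tool_rot']).as_matrix().round(3),s['finger_gap'],s['force'])
```

```text
[ 0.24566756 -0.60627164  0.3829001 ] [[0.28, 0.93, 0.24], [-0.96, 0.27, 0.07], [-0.0, -0.25, 0.97]]
0.15 [ 0.17806519 -0.62469677  0.21386881] [[ 0.962  0.274 -0.   ]
 [ 0.274 -0.962  0.001]
 [-0.    -0.001 -1.   ]] 0.999789096816175 [ 0.59367646 -0.0410648  -0.29711367]
```

View pics/w1b.png

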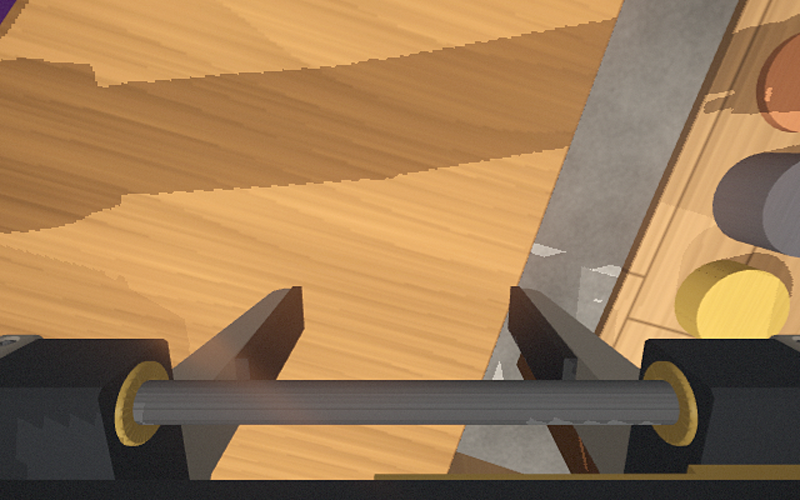

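The move was refused because every row needs all the keys, so the arm hasn't moved. The wrist view shows only bare bench and the open fingers. I'll resend with full rows.

>>> play_rows(targets=[{"dx": 0.02, "dy": 0.035, "dz": 0, "wx": 0, "wy": 0, "wz": 1, "claw": 0}, {"dx": 0.04, "dy": 0.07, "dz": 0, "wx": 0, "wy": 0, "wz": 2, "claw": 0}, {"dx": 0.06, "dy": 0.1, "dz": 0, "wx": 0, "wy": 0, "wz": 3, "claw": 0}, {"dx": 0.08, "dy": 0.13, "dz": 0, "wx": 0, "wy": 0, "wz": 4, "claw": 0}, {"dx": 0.1, "dy": 0.165, "dz": 0, "wx": 0, "wy": 0, "wz": 5, "claw": 0}, {"dx": 0.12, "dy": 0.2, "dz": 0, "wx": 0, "wy": 0, "wz": 5.5, "claw": 0}, {"dx": 0.14, "dy": 0.23, "dz": 0, "wx": 0, "wy": 0, "wz": 5.5, "claw": 0}, {"dx": 0.16, "dy": 0.26, "dz": 0, "wx": 0, "wy": 0, "wz": 5.5, "claw": 0}])

```text
time: 0.82
position: [0.3387, -0.3632, 0.2146]
tool_rot: [0.983, 0.186, -0.0, 0.0]
force: [0.1, -0.6, -0.3]
finger_gap: 0.44
```

>>> play_rows(targets=[{"dx": 0.02, "dy": 0.035, "dz": 0, "wx": 0, "wy": 0, "wz": 0, "claw": 0}, {"dx": 0.04, "dy": 0.07, "dz": 0, "wx": 0, "wy": 0, "wz": 0, "claw": 0}, {"dx": 0.06, "dy": 0.1, "dz": 0, "wx": 0, "wy": 0, "wz": 0, "claw": 0}, {"dx": 0.08, "dy": 0.13, "dz": 0, "wx": 0, "wy": 0, "wz": 0, "claw": 0}, {"dx": 0.09, "dy": 0.15, "dz": 0, "wx": 0, "wy": 0, "wz": 0, "claw": 0}, {"dx": 0.09, "dy": 0.15, "dz": 0, "wx": 0, "wy": 0, "wz": 0, "claw": 0}, {"dx": 0.09, "dy": 0.15, "dz": 0, "wx": 0, "wy": 0, "wz": 0, "claw": 0}])

```text
time: 1.4
position: [0.4285, -0.2141, 0.2145]
tool_rot: [0.982, 0.187, -0.0, -0.0]
force: [-0.4, -0.1, 0.0]
finger_gap: 0.007
```

Run:
```python
from h import *
c=shot('wrist','w2'); print(c['eye'],R(c).round(2).tolist())
cv2.imwrite('pics/w2b.png',cv2.resize(cv2.imread('pics/w2.png'),(800,500),interpolation=cv2.INTER_CUBIC))
s=robot.read_state();print(s['time'],s['position'],Ro.from_quat(s['tool_rot']).as_matrix().round(3),s['finger_gap'],s['force'])
```

```text
[ 0.49387372 -0.18895575  0.38362297] [[0.37, 0.9, 0.23], [-0.93, 0.36, 0.09], [0.0, -0.25, 0.97]]
1.45 [ 0.42782631 -0.21542635  0.21440779] [[ 0.931  0.365 -0.001]
 [ 0.365 -0.931 -0.   ]
 [-0.001  0.    -1.   ]] 0.003914168683325266 [ 0.95485288 -0.28287063 -0.44936969]
```

View pics/w2b.png

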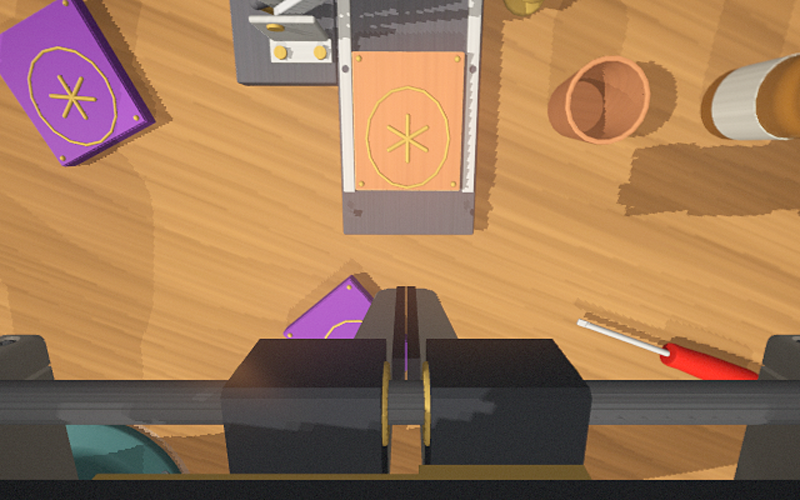

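Wrist view: the board is straight ahead, with corners at (353,191), (464,190), (465,52) and (353,52). The plate's back corners are at (343,234) and (474,234). I'll refine the pose from these.

Run:
```python
from h import *
c=load('w2'); f=lambda p:(np.array(p)+.5)/1.25-.5
P=[onz(c,f(q),.018)[:2] for q in((343,234),(474,234))]; B=[onz(c,f(q),.034)[:2] for q in((353,191),(464,190),(465,52),(353,52))]
print(P,np.linalg.norm(P[0]-P[1]));print(B,[np.linalg.norm(B[i]-B[i-1]) for i in range(4)])
u1=(B[2]+B[3]-B[0]-B[1])/2;v=P[0]-P[1];print(np.degrees([np.arctan2(u1[1],u1[0]),np.arctan2(-v[0],v[1])]))
yaw=np.arctan2(u1[1],u1[0]);yaw=(yaw+np.arctan2(-v[0],v[1]))/2
u=np.array([np.cos(yaw),np.sin(yaw)]);n=np.array([-u[1],u[0]])
O=(P[0]+P[1])/2+.12*u;print('origin',O,'yaw',np.degrees(yaw));b=np.mean(B,0)-O;print('board',b@u,b@n)
t=robot.read_state()['position'][:2]-O;print('tcp',t@u,t@n)
```

```text
[array([ 0.399621  , -0.16496974]), array([ 0.44389564, -0.27637129])] 0.11987722643644057
[array([ 0.44222003, -0.16143751]), array([ 0.47793444, -0.24899063]), array([ 0.57702414, -0.20629759]), array([ 0.54450815, -0.12453568])] [np.float64(0.1087410001885311), np.float64(0.09455722177632268), np.float64(0.10789561942217823), np.float64(0.0879903334390546)]
[21.56648074 21.67449926]
origin [ 0.53331569 -0.17645567] yaw 21.620490000081684
board -0.024547704067571417 0.00019909890809304814
tcp -0.1124266728611677 0.0026394121096492283
```

>>> play_rows(targets=[{"dx": 0.001, "dy": -0.002, "dz": -0.035, "wx": 0, "wy": 0, "wz": 0, "claw": 0}, {"dx": 0.001, "dy": -0.002, "dz": -0.07, "wx": 0, "wy": 0, "wz": 0, "claw": 0}, {"dx": 0.001, "dy": -0.002, "dz": -0.105, "wx": 0, "wy": 0, "wz": 0, "claw": 0}, {"dx": 0.001, "dy": -0.002, "dz": -0.14, "wx": 0, "wy": 0, "wz": 0, "claw": 0}, {"dx": 0.001, "dy": -0.002, "dz": -0.17, "wx": 0, "wy": 0, "wz": 0, "claw": 0}, {"dx": 0.001, "dy": -0.002, "dz": -0.188, "wx": 0, "wy": 0, "wz": 0, "claw": 0}, {"dx": 0.001, "dy": -0.002, "dz": -0.188, "wx": 0, "wy": 0, "wz": 0, "claw": 0}])

```text
time: 2.03
position: [0.4254, -0.2177, 0.023]
tool_rot: [0.983, 0.184, -0.003, -0.002]
force: [0.2, -0.2, -0.3]
finger_gap: 0.002
```

>>> play_rows(targets=[{"dx": 0.0093, "dy": 0.0037, "dz": 0, "wx": 0, "wy": 0, "wz": 0, "claw": 0}, {"dx": 0.0186, "dy": 0.0074, "dz": 0, "wx": 0, "wy": 0, "wz": 0, "claw": 0}, {"dx": 0.0279, "dy": 0.011, "dz": 0, "wx": 0, "wy": 0, "wz": 0, "claw": 0}, {"dx": 0.0372, "dy": 0.0147, "dz": 0, "wx": 0, "wy": 0, "wz": 0, "claw": 0}, {"dx": 0.0465, "dy": 0.0184, "dz": 0, "wx": 0, "wy": 0, "wz": 0, "claw": 0}, {"dx": 0.0558, "dy": 0.0221, "dz": 0, "wx": 0, "wy": 0, "wz": 0, "claw": 0}, {"dx": 0.0651, "dy": 0.0258, "dz": 0, "wx": 0, "wy": 0, "wz": 0, "claw": 0}, {"dx": 0.0744, "dy": 0.0294, "dz": 0, "wx": 0, "wy": 0, "wz": 0, "claw": 0}])

```text
time: 2.7
position: [0.5044, -0.1876, 0.0269]
tool_rot: [0.983, 0.186, -0.0, 0.0]
force: [-3.8, -2.2, 3.1]
finger_gap: 0.006
```

>>> play_rows(targets=[{"dx": 0.0028, "dy": 0.0011, "dz": 0, "wx": 0, "wy": 0, "wz": 0, "claw": 0}, {"dx": 0.0056, "dy": 0.0022, "dz": 0, "wx": 0, "wy": 0, "wz": 0, "claw": 0}, {"dx": 0.0084, "dy": 0.0033, "dz": 0, "wx": 0, "wy": 0, "wz": 0, "claw": 0}, {"dx": 0.0084, "dy": 0.0033, "dz": 0, "wx": 0, "wy": 0, "wz": 0, "claw": 0}])

```text
time: 3.03
position: [0.5124, -0.1841, 0.0264]
tool_rot: [0.983, 0.186, 0.0, -0.0]
force: [-1.4, -0.3, 0.5]
finger_gap: 0.004
```

>>> play_rows(targets=[{"dx": 0.0014, "dy": 0.0006, "dz": 0, "wx": 0, "wy": 0, "wz": 0, "claw": 0}, {"dx": 0.0028, "dy": 0.0011, "dz": 0, "wx": 0, "wy": 0, "wz": 0, "claw": 0}, {"dx": 0.0042, "dy": 0.0017, "dz": 0, "wx": 0, "wy": 0, "wz": 0, "claw": 0}, {"dx": 0.0042, "dy": 0.0017, "dz": 0, "wx": 0, "wy": 0, "wz": 0, "claw": 0}])

```text
time: 3.37
position: [0.5166, -0.1824, 0.0265]
tool_rot: [0.983, 0.186, 0.0, -0.0]
force: [-0.3, -1.9, -1.4]
finger_gap: 0.007
```

>>> play_rows(targets=[{"dx": 0.0009, "dy": 0.0004, "dz": 0, "wx": 0, "wy": 0, "wz": 0, "claw": 0}, {"dx": 0.0019, "dy": 0.0007, "dz": 0, "wx": 0, "wy": 0, "wz": 0, "claw": 0}, {"dx": 0.0019, "dy": 0.0007, "dz": 0, "wx": 0, "wy": 0, "wz": 0, "claw": 0}])

```text
time: 3.62
position: [0.5184, -0.1817, 0.0265]
tool_rot: [0.983, 0.186, 0.0, -0.0]
force: [-0.7, -1.6, -1.3]
finger_gap: 0.0
```

Run:
```python
from h import *
shot('wrist','w3');shot('scene','s3')
a=cv2.imread('pics/w3.png');cv2.imwrite('pics/w3b.png',np.vstack([cv2.resize(a,(800,500))[:300],cv2.resize(cv2.imread('pics/s3.png')[180:270,200:400],(666,300),interpolation=cv2.INTER_CUBIC)[:, :].copy() if 0 else cv2.resize(cv2.imread('pics/s3.png')[185:260,190:390],(800,300),interpolation=cv2.INTER_CUBIC)]))
print(robot.read_state()['force'])
```

```text
[-1.63543204 -0.61206755 -0.10506262]
```

View pics/w3b.png

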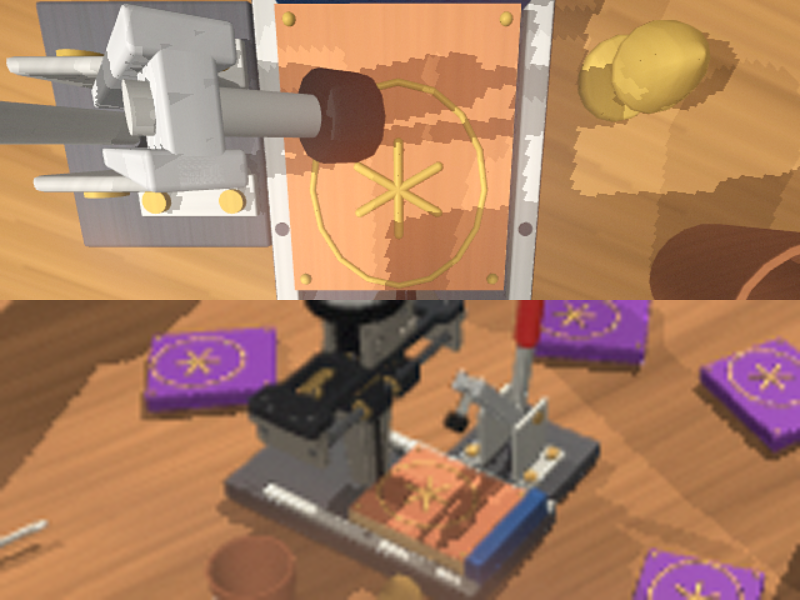

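The board is nearly home: its far edge is at row ~3 and the blue block shows just beyond it. The force is still only friction, so I'll keep creeping until it rises.

>>> play_rows(targets=[{"dx": 0.0009, "dy": 0.0004, "dz": 0, "wx": 0, "wy": 0, "wz": 0, "claw": 0}, {"dx": 0.0014, "dy": 0.0006, "dz": 0, "wx": 0, "wy": 0, "wz": 0, "claw": 0}, {"dx": 0.0014, "dy": 0.0006, "dz": 0, "wx": 0, "wy": 0, "wz": 0, "claw": 0}])

```text
time: 3.97
position: [0.5189, -0.1815, 0.0265]
tool_rot: [0.983, 0.186, -0.001, -0.0]
force: [-3.3, -1.0, 1.7]
finger_gap: 0.003
```

>>> play_rows(targets=[{"dx": 0.0009, "dy": 0.0004, "dz": 0, "wx": 0, "wy": 0, "wz": 0, "claw": 0}, {"dx": 0.0014, "dy": 0.0006, "dz": 0, "wx": 0, "wy": 0, "wz": 0, "claw": 0}, {"dx": 0.0014, "dy": 0.0006, "dz": 0, "wx": 0, "wy": 0, "wz": 0, "claw": 0}])

```text
time: 4.22
position: [0.5189, -0.1815, 0.0265]
tool_rot: [0.983, 0.185, -0.002, -0.0]
force: [-8.1, -2.3, 4.7]
finger_gap: 0.003
```

The TCP has stopped and the force has risen to ~9 N, so the board is home. I'll back off, then rise.

>>> play_rows(targets=[{"dx": -0.0093, "dy": -0.0037, "dz": 0, "wx": 0, "wy": 0, "wz": 0, "claw": 0}, {"dx": -0.0279, "dy": -0.011, "dz": 0, "wx": 0, "wy": 0, "wz": 0, "claw": 0}, {"dx": -0.0465, "dy": -0.0184, "dz": 0.02, "wx": 0, "wy": 0, "wz": 0, "claw": 0}, {"dx": -0.056, "dy": -0.022, "dz": 0.06, "wx": 0, "wy": 0, "wz": 0, "claw": 0}, {"dx": -0.056, "dy": -0.022, "dz": 0.1, "wx": 0, "wy": 0, "wz": 0, "claw": 0}, {"dx": -0.056, "dy": -0.022, "dz": 0.14, "wx": 0, "wy": 0, "wz": 0, "claw": 0}, {"dx": -0.056, "dy": -0.022, "dz": 0.18, "wx": 0, "wy": 0, "wz": 0, "claw": 0}, {"dx": -0.056, "dy": -0.022, "dz": 0.18, "wx": 0, "wy": 0, "wz": 0, "claw": 0}])

```text
time: 4.88
position: [0.4702, -0.2043, 0.2148]
tool_rot: [0.983, 0.186, 0.007, 0.005]
force: [1.0, -0.7, -0.3]
finger_gap: 0.009
```

Run:
```python
from h import *
s=robot.read_state();print(s['position'],s['qpos'],s['force'])
c=shot('wrist','w4');shot('scene','s4')
cv2.imwrite('pics/w4b.png',cv2.resize(cv2.imread('pics/w4.png'),(800,500))[:330])
O=np.array([.5333,-.1765]);y=np.radians(21.6);u=np.array([np.cos(y),np.sin(y)]);n=np.array([-u[1],u[0]])
for yy,z in((83,.24),(83,.165),(97.8,.165)): print(yy,z,O+.06*u+yy/1000*n)
```

```text
[ 0.47022667 -0.20427979  0.21479523] [ 0.59995756  0.24829098 -0.29604493  1.93193538  0.0892908   0.95677258
 -0.9346717 ] [ 1.02725517 -0.7173836  -0.27850135]
83 0.24 [ 0.55853225 -0.07724108]
83 0.165 [ 0.55853225 -0.07724108]
97.8 0.165 [ 0.55308401 -0.06348039]
```

View pics/w4b.png

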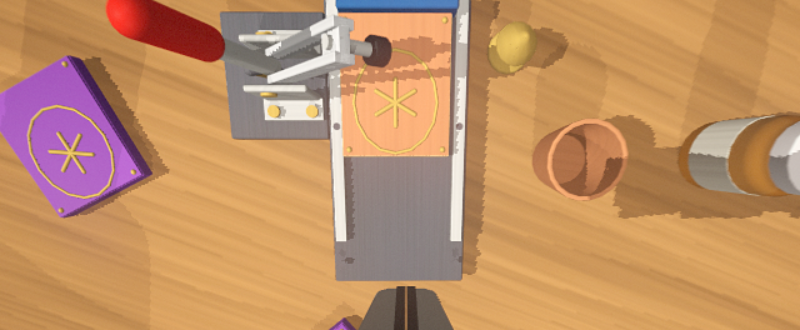

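The board is flush with the blue stop (row ~11) and the lever is still open. Next I'll move above the −y side of the lever, turning the tool −90° so that its firm side faces the lever.

>>> play_rows(targets=[{"dx": 0.007, "dy": 0.01, "dz": 0.025, "wx": 0, "wy": 0, "wz": -7, "claw": 0}, {"dx": 0.014, "dy": 0.02, "dz": 0.035, "wx": 0, "wy": 0, "wz": -14, "claw": 0}, {"dx": 0.021, "dy": 0.03, "dz": 0.035, "wx": 0, "wy": 0, "wz": -21, "claw": 0}, {"dx": 0.028, "dy": 0.04, "dz": 0.035, "wx": 0, "wy": 0, "wz": -28, "claw": 0}, {"dx": 0.035, "dy": 0.05, "dz": 0.035, "wx": 0, "wy": 0, "wz": -35, "claw": 0}, {"dx": 0.042, "dy": 0.06, "dz": 0.035, "wx": 0, "wy": 0, "wz": -42, "claw": 0}, {"dx": 0.049, "dy": 0.07, "dz": 0.035, "wx": 0, "wy": 0, "wz": -49, "claw": 0}, {"dx": 0.056, "dy": 0.08, "dz": 0.035, "wx": 0, "wy": 0, "wz": -56, "claw": 0}])

```text
time: 5.65
position: [0.5206, -0.1219, 0.2395]
tool_rot: [0.954, -0.3, -0.001, -0.0]
force: [-0.4, -0.4, -0.5]
finger_gap: 0.009
```

>>> play_rows(targets=[{"dx": 0.007, "dy": 0.01, "dz": 0, "wx": 0, "wy": 0, "wz": -7, "claw": 0}, {"dx": 0.014, "dy": 0.02, "dz": 0, "wx": 0, "wy": 0, "wz": -14, "claw": 0}, {"dx": 0.021, "dy": 0.03, "dz": 0, "wx": 0, "wy": 0, "wz": -21, "claw": 0}, {"dx": 0.028, "dy": 0.04, "dz": 0, "wx": 0, "wy": 0, "wz": -28, "claw": 0}, {"dx": 0.032, "dy": 0.047, "dz": 0, "wx": 0, "wy": 0, "wz": -34, "claw": 0}, {"dx": 0.032, "dy": 0.047, "dz": 0, "wx": 0, "wy": 0, "wz": -34, "claw": 0}, {"dx": 0.032, "dy": 0.047, "dz": 0, "wx": 0, "wy": 0, "wz": -34, "claw": 0}])

```text
time: 6.23
position: [0.5523, -0.0753, 0.2399]
tool_rot: [0.827, -0.562, -0.001, 0.001]
force: [0.4, 0.3, -0.5]
finger_gap: 0.006
```

Run:
```python
from h import *
s=robot.read_state();p=s['position'];print(p,s['qpos'],Ro.from_quat(s['tool_rot']).as_matrix().round(3))
O=np.array([.5333,-.1765]);y=np.radians(21.6);u=np.array([np.cos(y),np.sin(y)]);n=np.array([-u[1],u[0]])
d=p[:2]-O;print('fixture',d@u,d@n)
for f in((105-10,55),):pass
shot('scene','s5');shot('top','t5')
cv2.imwrite('pics/s5b.png',np.hstack([cv2.resize(cv2.imread('pics/s5.png')[130:270,240:380],(480,480),interpolation=cv2.INTER_CUBIC),cv2.resize(cv2.imread('pics/t5.png')[160:250,310:370],(320,480),interpolation=cv2.INTER_CUBIC)]))
```

```text
[ 0.5523451  -0.07529389  0.23988736] [ 0.1928926   0.29539744 -0.14262225  1.79715608  0.04740675  1.05471096
 -2.73066399] [[ 0.369 -0.929 -0.002]
 [-0.929 -0.369  0.   ]
 [-0.001  0.002 -1.   ]]
fixture 0.05496414322874944 0.08708809042424658
```

View pics/s5b.png

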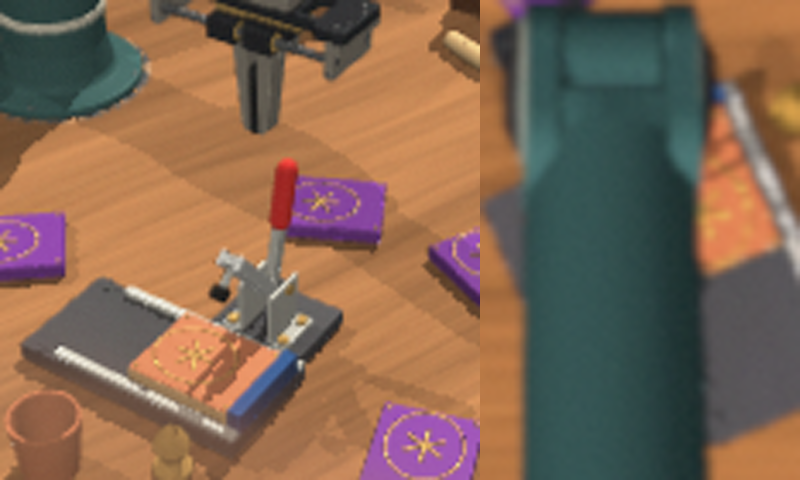

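The tool is above and to the −y side of the lever, which is open, and the board is home. Joint 7 sits at −2.73, close to its limit, and would get closer during the push. I'll turn the tool a half turn first, which leaves the finger shape the same.

>>> play_rows(targets=[{"dx": 0.006, "dy": -0.002, "dz": 0, "wx": 0, "wy": 0, "wz": 7, "claw": 0}, {"dx": 0.006, "dy": -0.002, "dz": 0, "wx": 0, "wy": 0, "wz": 14, "claw": 0}, {"dx": 0.006, "dy": -0.002, "dz": 0, "wx": 0, "wy": 0, "wz": 21, "claw": 0}, {"dx": 0.006, "dy": -0.002, "dz": 0, "wx": 0, "wy": 0, "wz": 28, "claw": 0}, {"dx": 0.006, "dy": -0.002, "dz": 0, "wx": 0, "wy": 0, "wz": 35, "claw": 0}, {"dx": 0.006, "dy": -0.002, "dz": 0, "wx": 0, "wy": 0, "wz": 42, "claw": 0}, {"dx": 0.006, "dy": -0.002, "dz": 0, "wx": 0, "wy": 0, "wz": 49, "claw": 0}, {"dx": 0.006, "dy": -0.002, "dz": 0, "wx": 0, "wy": 0, "wz": 56, "claw": 0}])

```text
time: 7.0
position: [0.5585, -0.0789, 0.2413]
tool_rot: [0.994, -0.106, -0.0, 0.0]
force: [-0.0, -0.6, 0.7]
finger_gap: 0.001
```

>>> play_rows(targets=[{"dx": 0, "dy": 0, "dz": 0, "wx": 0, "wy": 0, "wz": 7, "claw": 0}, {"dx": 0, "dy": 0, "dz": 0, "wx": 0, "wy": 0, "wz": 14, "claw": 0}, {"dx": 0, "dy": 0, "dz": 0, "wx": 0, "wy": 0, "wz": 21, "claw": 0}, {"dx": 0, "dy": 0, "dz": 0, "wx": 0, "wy": 0, "wz": 28, "claw": 0}, {"dx": 0, "dy": 0, "dz": 0, "wx": 0, "wy": 0, "wz": 35, "claw": 0}, {"dx": 0, "dy": 0, "dz": 0, "wx": 0, "wy": 0, "wz": 42, "claw": 0}, {"dx": 0, "dy": 0, "dz": 0, "wx": 0, "wy": 0, "wz": 49, "claw": 0}, {"dx": 0, "dy": 0, "dz": 0, "wx": 0, "wy": 0, "wz": 56, "claw": 0}])

```text
time: 7.67
position: [0.5585, -0.0788, 0.2413]
tool_rot: [0.928, 0.373, -0.0, 0.0]
force: [1.1, -0.7, -0.2]
finger_gap: 0.003
```

>>> play_rows(targets=[{"dx": 0, "dy": 0, "dz": 0, "wx": 0, "wy": 0, "wz": 7, "claw": 0}, {"dx": 0, "dy": 0, "dz": 0, "wx": 0, "wy": 0, "wz": 14, "claw": 0}, {"dx": 0, "dy": 0, "dz": 0, "wx": 0, "wy": 0, "wz": 21, "claw": 0}, {"dx": 0, "dy": 0, "dz": 0, "wx": 0, "wy": 0, "wz": 28, "claw": 0}, {"dx": 0, "dy": 0, "dz": 0, "wx": 0, "wy": 0, "wz": 35, "claw": 0}, {"dx": 0, "dy": 0, "dz": 0, "wx": 0, "wy": 0, "wz": 42, "claw": 0}, {"dx": 0, "dy": 0, "dz": 0, "wx": 0, "wy": 0, "wz": 49, "claw": 0}, {"dx": 0, "dy": 0, "dz": 0, "wx": 0, "wy": 0, "wz": 56, "claw": 0}])

```text
time: 8.33
position: [0.5585, -0.0789, 0.2413]
tool_rot: [0.644, 0.765, -0.0, 0.0]
force: [0.7, 0.0, -0.5]
finger_gap: 0.005
```

>>> play_rows(targets=[{"dx": 0, "dy": 0, "dz": 0, "wx": 0, "wy": 0, "wz": 6, "claw": 0}, {"dx": 0, "dy": 0, "dz": 0, "wx": 0, "wy": 0, "wz": 12, "claw": 0}, {"dx": 0, "dy": 0, "dz": 0, "wx": 0, "wy": 0, "wz": 12, "claw": 0}, {"dx": 0, "dy": 0, "dz": 0, "wx": 0, "wy": 0, "wz": 12, "claw": 0}])

```text
time: 8.67
position: [0.5586, -0.0787, 0.2413]
tool_rot: [0.565, 0.825, -0.0, -0.0]
force: [-0.3, -0.1, -0.3]
finger_gap: 0.003
```

```bash
cat > fx.py <<'E'
from h import *
O=np.array([.5333,-.1765]);y=np.radians(21.6);u=np.array([np.cos(y),np.sin(y)]);n=np.array([-u[1],u[0]])
s=robot.read_state();p=s['position'];d=p[:2]-O
print(s['time'],p,'fixture',d@u,d@n,'q',s['qpos'].round(2),'F',s['force'].round(1))
def F(x,yy,z): return np.r_[O+x/1000*u+yy/1000*n,z/1000]
E
python3 - <<'E'
from fx import *
print(Ro.from_quat(s['tool_rot']).as_matrix().round(3))
print('down',F(60,83,165)-p)
q=F(60,83,165)
for ph in(77,65,55,45,35,27,20,14):
    a=np.radians(ph);print(ph,(F(60,95+100*np.cos(a)-10*np.sin(a)-10,65+100*np.sin(a)+10*np.cos(a))-q).round(4))
E
```

```text
8.6667 [ 0.5585927  -0.07870221  0.2413291 ] fixture 0.05951832807466007 0.08161921841218218 q [ 0.63  0.39 -0.7   1.75  0.28  1.1   0.21] F [-0.3 -0.1 -0.3]
[[-0.362  0.932 -0.   ]
 [ 0.932  0.362  0.   ]
 [ 0.    -0.    -1.   ]]
down [-6.04523743e-05  1.46113351e-03 -7.63291032e-02]
77 [-0.0054  0.0137 -0.0003]
65 [-0.013   0.0327 -0.0051]
55 [-0.0188  0.0476 -0.0123]
45 [-0.0242  0.061  -0.0222]
35 [-0.0288  0.0727 -0.0345]
27 [-0.0319  0.0805 -0.0457]
20 [-0.0341  0.086  -0.0564]
14 [-0.0356  0.0898 -0.0661]
```

>>> play_rows(targets=[{"dx": 0, "dy": 0.001, "dz": -0.03, "wx": 0, "wy": 0, "wz": 0, "claw": 0}, {"dx": 0, "dy": 0.001, "dz": -0.055, "wx": 0, "wy": 0, "wz": 0, "claw": 0}, {"dx": 0, "dy": 0.001, "dz": -0.076, "wx": 0, "wy": 0, "wz": 0, "claw": 0}, {"dx": 0, "dy": 0.001, "dz": -0.076, "wx": 0, "wy": 0, "wz": 0, "claw": 0}, {"dx": 0, "dy": 0.001, "dz": -0.076, "wx": 0, "wy": 0, "wz": 0, "claw": 0}])

```text
time: 9.08
position: [0.5584, -0.0769, 0.1651]
tool_rot: [0.564, 0.826, -0.0, -0.001]
force: [0.8, -0.4, 0.9]
finger_gap: 0.008
```

>>> play_rows(targets=[{"dx": -0.0027, "dy": 0.007, "dz": 0, "wx": 0, "wy": 0, "wz": 0, "claw": 0}, {"dx": -0.0054, "dy": 0.0137, "dz": 0, "wx": 0, "wy": 0, "wz": 0, "claw": 0}, {"dx": -0.009, "dy": 0.023, "dz": -0.0025, "wx": 0, "wy": 0, "wz": 0, "claw": 0}, {"dx": -0.013, "dy": 0.0327, "dz": -0.005, "wx": 0, "wy": 0, "wz": 0, "claw": 0}, {"dx": -0.013, "dy": 0.0327, "dz": -0.005, "wx": 0, "wy": 0, "wz": 0, "claw": 0}])

```text
time: 9.5
position: [0.5475, -0.0446, 0.1629]
tool_rot: [0.563, 0.826, -0.0, 0.004]
force: [2.3, -7.1, 5.6]
finger_gap: 0.002
```

Contact is as planned, with the lever yielding at ~7.5 N. I'll follow its arc.

>>> play_rows(targets=[{"dx": -0.003, "dy": 0.0075, "dz": -0.0036, "wx": 0, "wy": 0, "wz": 0, "claw": 0}, {"dx": -0.0058, "dy": 0.0149, "dz": -0.0072, "wx": 0, "wy": 0, "wz": 0, "claw": 0}, {"dx": -0.0085, "dy": 0.0216, "dz": -0.012, "wx": 0, "wy": 0, "wz": 0, "claw": 0}, {"dx": -0.0112, "dy": 0.0283, "dz": -0.017, "wx": 0, "wy": 0, "wz": 0, "claw": 0}, {"dx": -0.0135, "dy": 0.0342, "dz": -0.0235, "wx": 0, "wy": 0, "wz": 0, "claw": 0}, {"dx": -0.0158, "dy": 0.04, "dz": -0.0294, "wx": 0, "wy": 0, "wz": 0, "claw": 0}, {"dx": -0.0175, "dy": 0.044, "dz": -0.035, "wx": 0, "wy": 0, "wz": 0, "claw": 0}, {"dx": -0.019, "dy": 0.048, "dz": -0.0405, "wx": 0, "wy": 0, "wz": 0, "claw": 0}])

```text
time: 10.17
position: [0.528, 0.0051, 0.1213]
tool_rot: [0.563, 0.826, 0.001, 0.002]
force: [0.8, -0.7, 1.7]
finger_gap: 0.004
```

>>> play_rows(targets=[{"dx": -0.001, "dy": 0.0028, "dz": -0.0055, "wx": 0, "wy": 0, "wz": 0, "claw": 0}, {"dx": -0.0022, "dy": 0.0055, "dz": -0.011, "wx": 0, "wy": 0, "wz": 0, "claw": 0}, {"dx": -0.003, "dy": 0.0075, "dz": -0.016, "wx": 0, "wy": 0, "wz": 0, "claw": 0}, {"dx": -0.003, "dy": 0.0075, "dz": -0.016, "wx": 0, "wy": 0, "wz": 0, "claw": 0}])

```text
time: 10.5
position: [0.5225, 0.0119, 0.1027]
tool_rot: [0.563, 0.826, -0.001, -0.001]
force: [-0.4, -0.8, -1.0]
finger_gap: 0.006
```

Run:
```python
from fx import *
shot('scene','s6')
cv2.imwrite('pics/s6b.png',cv2.resize(cv2.imread('pics/s6.png')[130:280,220:400],(720,600),interpolation=cv2.INTER_CUBIC))
```

```text
10.5 [0.5225436  0.01188713 0.10269735] fixture 0.0593488776516971 0.17911762398696052 q [ 0.43  0.5  -0.65  1.97  0.41  0.81 -0.07] F [-0.4 -0.8 -1. ]
```

View pics/s6b.png

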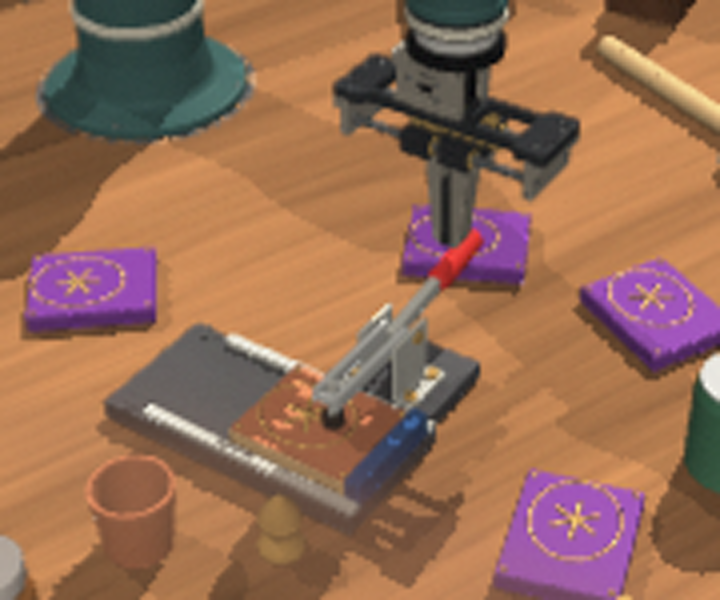

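The lever is down, the arm is level and the rubber foot is on the board. I'll probe down gently to ~92 mm: if nothing touches, the lever is below ~10°, which means locked. Then I'll retreat.

>>> play_rows(targets=[{"dx": 0, "dy": 0, "dz": -0.004, "wx": 0, "wy": 0, "wz": 0, "claw": 0}, {"dx": 0, "dy": 0, "dz": -0.008, "wx": 0, "wy": 0, "wz": 0, "claw": 0}, {"dx": 0, "dy": 0, "dz": -0.0105, "wx": 0, "wy": 0, "wz": 0, "claw": 0}, {"dx": 0, "dy": 0, "dz": -0.0105, "wx": 0, "wy": 0, "wz": 0, "claw": 0}])

```text
time: 10.88
position: [0.5236, 0.0111, 0.093]
tool_rot: [0.564, 0.826, -0.0, -0.0]
force: [0.1, -0.2, -0.9]
finger_gap: 0.006
```

>>> play_rows(targets=[{"dx": 0, "dy": 0, "dz": 0.03, "wx": 0, "wy": 0, "wz": 0, "claw": 0}, {"dx": -0.015, "dy": 0.01, "dz": 0.07, "wx": 0, "wy": 0, "wz": 0, "claw": 0}, {"dx": -0.03, "dy": 0.02, "dz": 0.105, "wx": 0, "wy": 0, "wz": 0, "claw": 0}, {"dx": -0.045, "dy": 0.04, "dz": 0.14, "wx": 0, "wy": 0, "wz": 0, "claw": 0}, {"dx": -0.06, "dy": 0.06, "dz": 0.17, "wx": 0, "wy": 0, "wz": 0, "claw": 0}, {"dx": -0.06, "dy": 0.09, "dz": 0.18, "wx": 0, "wy": 0, "wz": 0, "claw": 0}, {"dx": -0.06, "dy": 0.09, "dz": 0.18, "wx": 0, "wy": 0, "wz": 0, "claw": 0}, {"dx": -0.06, "dy": 0.09, "dz": 0.18, "wx": 0, "wy": 0, "wz": 0, "claw": 0}])

```text
time: 11.55
position: [0.4641, 0.1027, 0.2746]
tool_rot: [0.562, 0.827, 0.001, 0.001]
force: [-1.1, -0.7, -0.6]
finger_gap: 0.005
```

Run:
```python
from fx import *
c=shot('scene','s7')
cv2.imwrite('pics/s7b.png',cv2.resize(cv2.imread('pics/s7.png')[140:290,220:400],(720,600),interpolation=cv2.INTER_CUBIC))
for l in(8,13,20):
    a=np.radians(l);print(l,((proj(c,F(60,95+125*np.cos(a),65+125*np.sin(a)))[0]-[220,140])*4).round(0))
print('board corner far +y/-y',((proj(c,np.array([F(105,45,34),F(105,-45,34),F(-5,45,34),F(-5,-45,34)]))-[220,140])*4).round())
```

```text
11.55 [0.46407605 0.10269911 0.27464699] fixture 0.03841724688997137 0.28507580631919127 q [ 0.46  0.2  -0.83  1.91  0.16  1.1  -0.06] F [-1.1 -0.7 -0.6]
8 [471. 194.]
13 [470. 185.]
20 [468. 173.]
board corner far +y/-y [[404. 375.]
 [338. 445.]
 [289. 324.]
 [220. 389.]]
```

View pics/s7b.png

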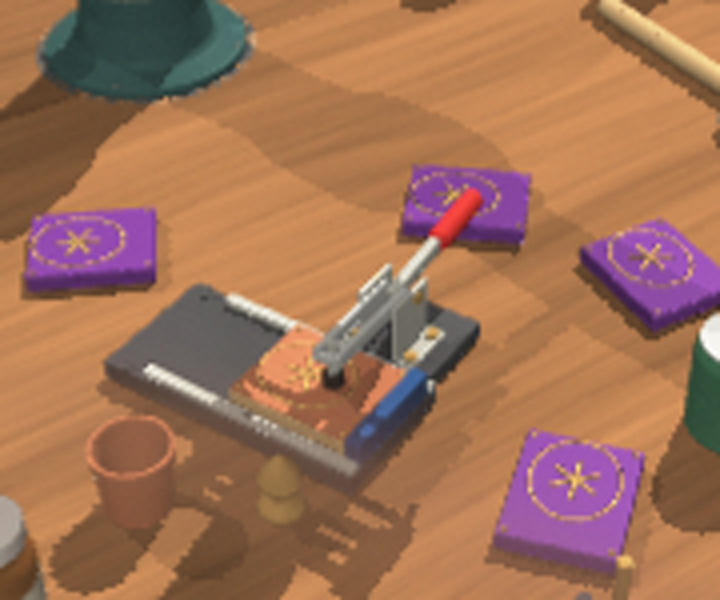

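The lever's tip is at about (475,197), against a predicted (471,194) for 8°. The foot is on the board at (333,378), the board is against the stop, and the cup and finial haven't moved. I'm handing in.

```bash
python3 -c "
from rig import robot
print(robot.finish_job())"
```

```text
the job is handed in; nothing more can be done
None
```

I pushed the board home against the blue stop, pushed the red lever over into lock, and handed the job in at about 11.6 s of the 45 s. I got no verdict from the system.

- **Board home:** with the fingers shut, I pushed the board about 75 mm. At the stop the TCP would go no further and the force rose to about 9 N. A wrist picture then showed the board flush with the blue block and the lever still open.
- **Lever locked:** I pushed the grip along its arc until it snapped over. A gentle probe down to 93 mm met nothing, so the lever is below about 10°. In the last picture the lever tip is within a few enlarged pixels of the predicted 8° lock position.
- **Foot on the board:** the last picture shows the arm level with the foot on the board. I could not measure the foot's pressing force directly.
- **Clear of everything:** the arm ended at 275 mm height, well away from the fixture. The cup and finial look unmoved.

**Problems and disagreements:**
- My first move call was refused because its rows lacked some keys; nothing moved.
- The first turn of the tool brought joint 7 close to its limit, so I turned it half a turn before pushing the lever.
- In the last scene picture, the board corners I predicted fell about 10 enlarged pixels (2–3 camera pixels) off where they appear. The first fit from the scene camera was off by about the same amount. I relied on the wrist view and the contact force instead.

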